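Set the aperture ring of the yellow bench camera

ROBOT

A 6-joint arm with a two-finger parallel gripper is mounted at the origin on a cart in front of the work surface, level with it; the furniture and walls round the work are solid. World frame = base frame: x ahead of the robot, y to its left, z up, the work surface at z = 0. Lengths are in m, angles in rad, forces in N, time in s.
With the tool pointing down it reaches from about 0.375 to 0.9 m from the base axis. Payload 3.1 kg.
Tool frame: the origin (TCP) lies on the mounting face of the last link; the fingertips stand 182 mm ahead of it and the grasp point (between the pads) lies 164 mm ahead of it; y points along the fingers, x is the direction in which the jaws open and shut, and the axes are right-handed (so a half turn about y gives the same grasp; the last joint's range is limited). The gripper opens to 87 mm and grips with 3 to 60 N. Pads are 19 mm wide; open, the fingers measure 117 mm over their backs; the gripper's body (75 mm by 190 mm) begins 51 mm behind the grasp point.
Start: joints at [-1.516, 0.527, 1.433, -0, 1.181, -0.178], TCP at [0.145, -0.608, 0.405] pointing down, gripper open.
Joint ranges: [-3.08, 3.08], [-0.75, 2.2], [0.22, 2.44], [-1.43, 4.57], [0, 2.65], [-2.85, 2.85]. Speed limits (rad/s): [2.79, 2.79, 3.14, 3.14, 3.14, 3.14].

INTERFACE

Orientations are given as a 3x3 rotation matrix whose columns are the frame's x, y, z axes.
In Python, from station import arm gives the robot as it stands.
- The arm moves only by the shell command python3 -m handwheel 'ROWS'. ROWS is JSON, a list of rows, each a list of 3 entries, a list of its own where there are three numbers: the finger opening in cm, from 0 to 8.7, then the shift along the tool's x, y, z in cm, then the turn about the tool's y in rad. In form: [[fingers, [tx, ty, tz], twist], ...]. A call has 1 to 8 rows; each row is the pose to reach, as a shift and turn from the pose measured when the call began, along the tool's axes at that moment; what a row does not reach only later rows make up. A row lasts 1/12 s, in which the tool goes at most 41.7 mm and 7.16 degrees, less where a joint would pass 70% of its speed; a pose out of reach is approached as far as the arm can. A call with a gripper value outside its range is refused whole. The fingers move at their own pace and stop on an object; the grip force is fixed at half the most. Time passes only in rows, so rows that repeat a pose let the fingers close. It gives the time, the measured TCP pose, the force and the opening at its end, in the units of the state.
- arm.sense(): the state, without advancing time (a new reading comes with each control period).
- arm.camera(name): name is "scene" or "side" or "wrist"; returns the picture (420x560x3 uint8, red, green, blue); there is no depth.
- arm.camera_params(name): a dict with "K" (3x3 intrinsics, pixels), "world_from_camera" (4x4, takes a point from camera to world coordinates). Camera axes: x right, y up, looking along -z (the intrinsics and any distortion apply to the point x, -y, -z); pixel columns grow to the right and rows downward; lengths in m; the calibration is good to about 2 mm. A picture is of the moment at which its call begins: read the wrist's pose just before it. camera_params takes no time and is no camera call; for the wrist camera it gives the pose at the moment of the call.
- arm.hand_in(): hands the job in, once; it reports no verdict.
The state is a dict: "t": time; "joints": joint angles; "joint_vel": joint speeds; "joint_efforts": joint torques, N m; "tcp_pos": TCP position; "tool_rot": TCP orientation; "force": force on the tool from outside, world axes, zero at the start; "torque": the same for the moment, N m; "gripper_width": finger opening in m.
Only numpy, scipy, OpenCV 4.12 (cv2) and the standard library are available. Lean on these libraries where they do the work, as an engineer would, in place of code of your own. Each camera call takes 0.05 s, during which the arm holds its last target.

TASK

Two upward-looking inspection cameras stand on the bench. On the one with the yellow ring and lever, turn the ring round the lens until its lever clicks in at the red mark on the white scale disc; leave the ring of the blue one alone.

Things in the scene. Friction and masses are not known exactly. Their poses are not given: they have to be found in the camera images.
- ring_yellow (a joint): angle of the yellow camera's click ring, growing anticlockwise seen from above. Stops at 0, 0.524, 1.047 (the red mark) and 1.571 rad; end stops 0.1 rad beyond the first and last. Starts at one of the first two. Resists with up to 0.2 N m between stops and falls into the nearest one when let go. The lever points 2.356 rad plus this angle anticlockwise from the camera's x.
- ring_yellow_centre (a point): centre of the yellow-banded ring, on the vertical lens axis, half-way up the ring, 84 mm above the bench; fixed, with the axes of the camera's grey housing (104 x 104 mm, fixed to the bench), z up. Ribbed ring 57 mm across, 70 to 98 mm above the bench, round a fixed barrel that rises to 105 mm. Below it a white scale disc, 102 mm across, top at 58 mm: one red mark, black dots at the other stops.
- ring_yellow_lever (a point): tip of the ring's yellow lever, 41 mm from the lens axis and 76 mm above the bench. The lever is 8 mm wide and 8 mm high and sticks 13 mm out of the ring's lower half, over the disc; it points at the mark or dot just beyond its tip (42 to 51 mm from the axis).
- ring_blue_lever (a point): tip of the blue lever of the other camera, the same but for its blue band and lever; its ring is to stay as it is.

How it is judged:
At the end, for the whole second after the job is handed in: The yellow lever rests at the red mark, within 10 degrees (joint 0.872 to 1.222 rad), and the blue lever's tip is within 12 mm of where it began (value of joint ring_yellow between 0.872 and 1.222 rad and velocity of joint ring_yellow between -0.1 and 0.1 rad/s and distance of ring_blue_lever from where it was at the start of the episode below 0.012 m); the robot touches nothing.
It fails at once if the blue ring is turned (its lever's tip moves by more than 12 mm) (distance of ring_blue_lever from where it was at the start of the episode above 0.012 m).
It also fails if it takes over 32 s, if anything falls off the work surface, if the arm or the gripper's body presses on something with over 40 N, if the wrist force passes 120 N, or if a joint passes its speed limit or range.

## Working session

There is one attempt and no reset: what is moved stays moved. The work goes in short steps, Python scripts to look and compute and a shell command to move; the robot and the scene stay as the last step left them, time stands still between calls to the robot, and variables do not carry over. Pictures are saved under pics/ and viewed, and the job is handed in when it is done.

```bash
mkdir -p pics; ls; python3 - <<'E'
from station import arm
import cv2,numpy as np
s=arm.sense(); print(s)
for n in ("scene","side","wrist"):
    p=arm.camera_params(n); print(n,p)
    cv2.imwrite(f"pics/a_{n}.png",arm.camera(n)[:,:,::-1])
E
```

```text
pics
{'t': 0.0, 'joints': array([-1.51549251e+00,  5.28465537e-01,  1.43385817e+00, -1.88010203e-05,
        1.18139164e+00, -1.78517639e-01]), 'joint_vel': array([-0.0005456 , -0.00063142, -0.00036272, -0.00094885,  0.00062368,
        0.00025844]), 'joint_efforts': array([ 3.84387668e-04, -4.40041709e+01, -1.76592904e+01,  6.32240810e-02,
        5.81669784e-02, -1.59213896e-04]), 'tcp_pos': array([ 0.14480783, -0.60765617,  0.40378564]), 'tool_rot': array([[ 2.31703497e-01, -1.34699945e-04,  9.72786447e-01],
       [-9.72784207e-01,  2.11848355e-03,  2.31703257e-01],
       [-2.09204250e-03, -9.99997747e-01,  3.59826068e-04]]), 'force': array([-0.92753912, -0.06180987,  0.63396568]), 'torque': array([-0.00473174, -0.00705088,  0.0758864 ]), 'gripper_width': 0.08694817957016016}
scene {'K': array([[453.19086912,   0.        , 278.09733783],
       [  0.        , 453.19086912, 210.18471008],
       [  0.        ,   0.        ,   1.        ]]), 'world_from_camera': array([[-0.7308001 ,  0.4147525 , -0.54213612, -0.05487747],
       [-0.68256944, -0.45042213,  0.57551618,  0.53977088]
[... 292 characters left out ...]
'world_from_camera': array([[-0.99752119,  0.03174713, -0.06279807,  0.44702566],
       [-0.07032564, -0.48028193,  0.87429032,  0.83845435],
       [-0.00240457,  0.87653944,  0.48132404,  0.61796433],
       [ 0.        ,  0.        ,  0.        ,  1.        ]])}
wrist {'K': array([[293.05039117,   0.        , 284.72947446],
       [  0.        , 293.05039117, 209.97216145],
       [  0.        ,   0.        ,   1.        ]]), 'world_from_camera': array([[ 0.23223828,  0.93534063,  0.26683943,  0.21749148],
       [-0.97265811,  0.22368335,  0.06246575, -0.58961172],
       [-0.00126078, -0.27405047,  0.96171449,  0.38377196],
       [ 0.        ,  0.        ,  0.        ,  1.        ]])}
```

View pics/a_scene.png

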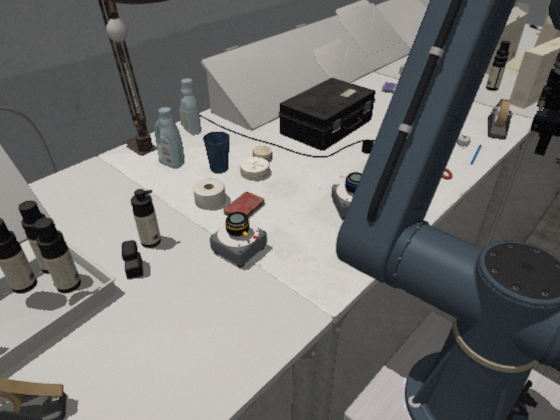

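View pics/a_side.png

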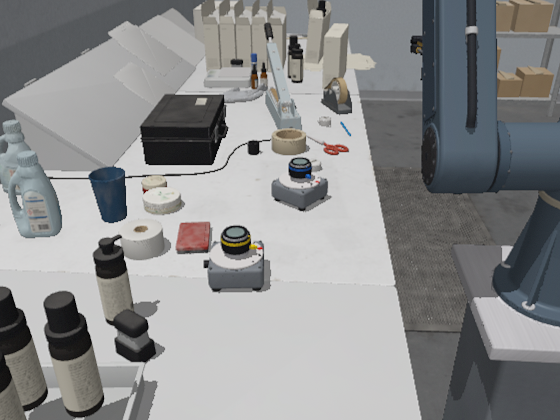

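View pics/a_wrist.png

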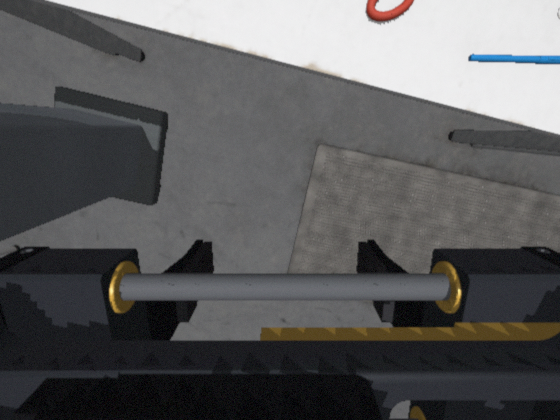

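```bash
cat > h.py <<'E'
from station import arm
import cv2,numpy as np
def proj(n,X,P=None):
    P=P or arm.camera_params(n); T=np.linalg.inv(P["world_from_camera"]); X=np.atleast_2d(X)
    c=X@T[:3,:3].T+T[:3,3]; u=np.stack([c[:,0],-c[:,1],-c[:,2]],1)@P["K"].T
    return u[:,:2]/u[:,2:]
def ray(n,px,z,P=None):
    P=P or arm.camera_params(n); T=P["world_from_camera"]
    d=np.linalg.inv(P["K"])@[px[0],px[1],1]; d=T[:3,:3]@[d[0],-d[1],-d[2]]
    return T[:3,3]+d*(z-T[2,3])/d[2]
E
python3 - <<'E'
from h import *
a=cv2.imread("pics/a_scene.png")[195:275,195:285];b=cv2.imread("pics/a_side.png")[215:300,195:285]
a=cv2.resize(a,None,fx=6,fy=6,interpolation=2)[:480];b=cv2.resize(b,None,fx=6,fy=6,interpolation=2)
cv2.imwrite("pics/z1.png",a);cv2.imwrite("pics/z2.png",b)
print(ray("scene",(237,216),.105),ray("side",(236,230),.105))
E
```

```text
[ 0.59838639 -0.01031998  0.105     ] [ 0.59370554 -0.00606315  0.105     ]
```

View pics/z1.png

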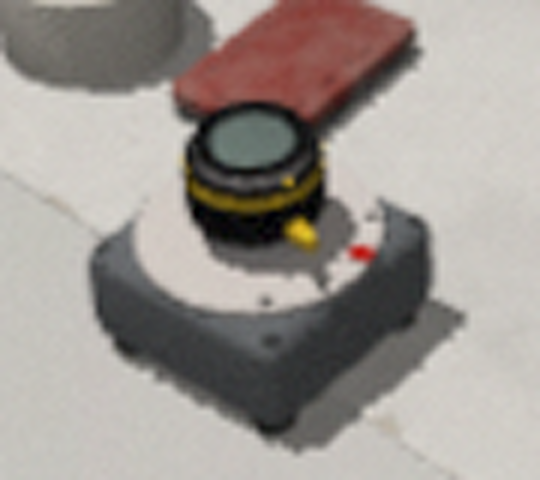

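View pics/z2.png

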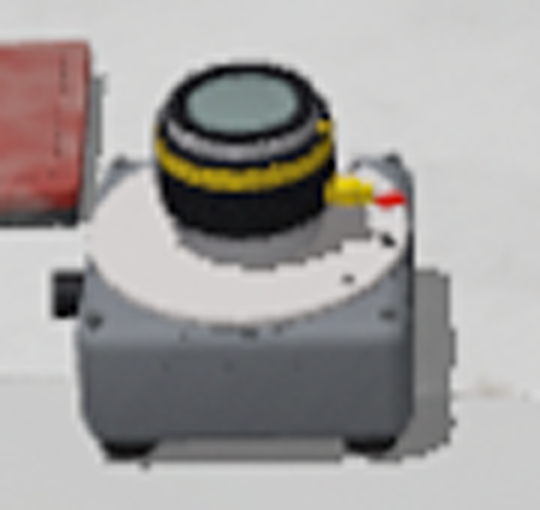

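```bash
python3 - <<'E'
from h import *
f=lambda p,o:(p[0]/6+o[0],p[1]/6+o[1])
S=(195,195);D=(195,215)
for n,o,pts in (("scene",S,dict(lens=(255,138,.105),red=(362,253,.058),d1=(322,282,.058),d2=(265,300,.058),d3=(373,216,.058),lev=(303,233,.077))),
 ("side",D,dict(lens=(244,103,.105),red=(391,200,.058),d1=(388,240,.058),d2=(348,279,.058),lev=(370,190,.078)))):
    c=None
    for k,v in pts.items():
        w=ray(n,f(v,o),v[2])
        if c is None:c=w
        d=w-c; print(n,k,w.round(4),np.hypot(d[0],d[1]).round(4),np.degrees(np.arctan2(d[1],d[0])).round(1))
# white disc ellipse
    c=(ray("scene",f((255,138),S),.105)+ray("side",f((244,103),D),.105))/2
E
```

```text
scene lens [ 0.5919 -0.0059  0.105 ] 0.0 0.0
scene red [ 0.5511 -0.0227  0.058 ] 0.0442 -157.6
scene d1 [5.503e-01 3.000e-04 5.800e-02] 0.0421 171.4
scene d2 [0.5592 0.023  0.058 ] 0.0436 138.5
scene d3 [ 0.5641 -0.0419  0.058 ] 0.0455 -127.7
scene lev [ 5.608e-01 -5.000e-04  7.700e-02] 0.0316 170.2
side lens [0.5932 0.0017 0.105 ] 0.0 0.0
side red [ 0.5506 -0.0185  0.058 ] 0.0471 -154.6
side d1 [0.5491 0.0046 0.058 ] 0.0442 176.3
side d2 [0.5591 0.0269 0.058 ] 0.0424 143.5
side lev [0.554  0.0069 0.078 ] 0.0395 172.5
```

```bash
python3 - <<'E'
from h import *
for p in [(290,128),(270,100),(300,195),(300,160),(335,110)]:
    print(p,[ray("side",p,z).round(3) for z in (0,.105,.3,.4)])
print(proj("side",[[.145+.447*k/8,-.608+.606*k/8,.22] for k in range(9)]).round())
b=cv2.imread("pics/a_side.png")[10:210,220:380]
cv2.imwrite("pics/z3.png",cv2.resize(b,None,fx=3,fy=3,interpolation=2))
E
```

```text
(290, 128) [array([ 0.54 , -0.847,  0.   ]), array([ 0.524, -0.561,  0.105]), array([ 0.495, -0.029,  0.3  ]), array([0.48 , 0.244, 0.4  ])]
(270, 100) [array([ 0.634, -1.153,  0.   ]), array([ 0.603, -0.814,  0.105]), array([ 0.543, -0.186,  0.3  ]), array([0.513, 0.136, 0.4  ])]
(300, 195) [array([ 0.487, -0.361,  0.   ]), array([ 0.48 , -0.157,  0.105]), array([0.467, 0.221, 0.3  ]), array([0.461, 0.416, 0.4  ])]
(300, 160) [array([ 0.496, -0.582,  0.   ]), array([ 0.487, -0.341,  0.105]), array([0.472, 0.107, 0.3  ]), array([0.464, 0.337, 0.4  ])]
(335, 110) [array([ 0.386, -1.047,  0.   ]), array([ 0.397, -0.727,  0.105]), array([ 0.416, -0.132,  0.3  ]), array([0.426, 0.173, 0.4  ])]
[[431.  85.]
 [414.  92.]
 [396. 101.]
 [376. 110.]
 [353. 120.]
 [328. 132.]
 [301. 145.]
 [269. 159.]
 [234. 175.]]
```

View pics/z3.png

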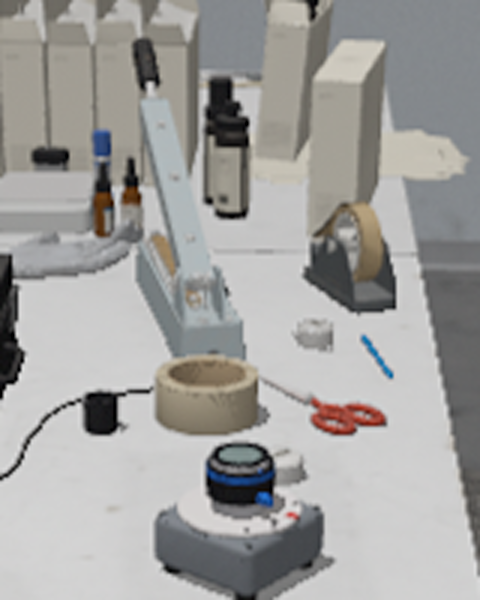

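```bash
python3 -m handwheel '[[8.7,[-2.5,0,3],0],[8.7,[-5,0,6],0],[8.7,[-7.5,0,9],0],[8.7,[-10,0,12],0],[8.7,[-12.5,0,15],0],[8.7,[-15,0,18],0],[8.7,[-17.5,0,21],0],[8.7,[-20,0,24],0]]'
```

```text
t: 0.82
tcp_pos: [0.3326, -0.3559, 0.4043]
tool_rot: [[0.231, -0.0, 0.973], [-0.973, 0.002, 0.231], [-0.002, -1.0, 0.0]]
force: [0.8, -1.0, -0.5]
gripper_width: 0.0872
```

```bash
python3 -m handwheel '[[8.7,[-2.6,0,3.1],0],[8.7,[-5.2,0,6.2],0],[8.7,[-7.8,0,9.3],0],[8.7,[-10.4,0,12.4],0],[8.7,[-13,0,15.5],0],[8.7,[-15.6,0,18.6],0],[8.7,[-18.2,0,21.7],0],[8.7,[-20.8,0,24.8],0]]'
python3 -m handwheel '[[8.7,[-2.5,0,2.9],0.1],[8.7,[-5,0,5.8],0.2],[8.7,[-6.5,0,7.5],0.3],[8.7,[-6.5,0,7.5],0.37],[8.7,[-6.5,0,7.5],0.37]]'
python3 - <<'E'
from h import *
s=arm.sense();print(s['tcp_pos'],s['tool_rot'],s['t'])
P=arm.camera_params("wrist");im=arm.camera("wrist");cv2.imwrite("pics/w1.png",im[:,:,::-1]);print(P)
E
```

```text
t: 1.48
tcp_pos: [0.5266, -0.0942, 0.4047]
tool_rot: [[0.231, -0.001, 0.973], [-0.973, 0.002, 0.231], [-0.002, -1.0, -0.0]]
force: [0.9, -0.9, -0.0]
gripper_width: 0.0867
t: 1.9
tcp_pos: [0.585, -0.0119, 0.4043]
tool_rot: [[-0.134, -0.001, 0.991], [-0.991, 0.002, -0.134], [-0.002, -1.0, -0.001]]
force: [0.4, 0.4, -0.3]
gripper_width: 0.0868
[ 0.58501618 -0.01190966  0.40429   ] [[-0.1341273  -0.00117013  0.99096342]
 [-0.99096232  0.0020564  -0.13412473]
 [-0.00188087 -0.9999972  -0.00143537]] 1.9
{'K': array([[293.05039117,   0.        , 284.72947446],
       [  0.        , 293.05039117, 209.97216145],
       [  0.        ,   0.        ,   1.        ]]), 'world_from_camera': array([[-0.13355275,  0.95273717,  0.27286543,  0.65906364],
       [-0.99104082, -0.12802327, -0.03805427, -0.02137309],
       [-0.00132259, -0.27550303,  0.96129929,  0.3840672 ],
       [ 0.        ,  0.        ,  0.        ,  1.        ]])}
```

View pics/w1.png

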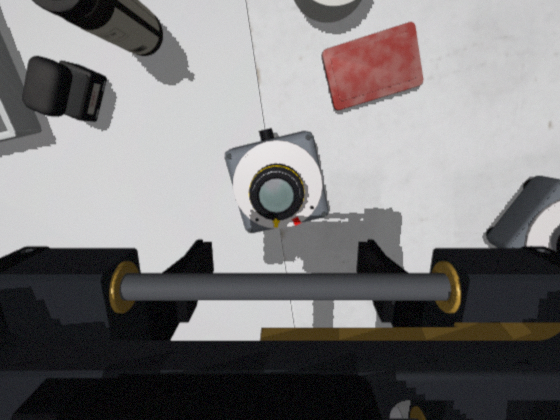

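The wrist picture shows the yellow camera: lens at about (277,193), lever at (276,223), the red mark at (296,222), and dots at (257,219) and (312,207). The lever is on the second stop. Next I refine the centre.

```bash
python3 - <<'E'
from h import *
im=cv2.imread("pics/w1.png")
cv2.imwrite("pics/w1z.png",cv2.resize(im[120:245,210:345],None,fx=4.5,fy=4.5,interpolation=2))
R=np.array([[-.1336,.9527,.2729],[-.991,-.128,-.038],[-.0013,-.2755,.9613]])
P=arm.camera_params("wrist")
np.set_printoptions(precision=4,suppress=True)
# white disc outline
g=im.astype(int);m=((g.min(2)>165)).astype(np.uint8)
roi=np.zeros_like(m);cv2.circle(roi,(276,186),60,1,-1);m*=roi
n,l,st,ce=cv2.connectedComponentsWithStats(m)
k=l[165,250];print(st[k])
c=cv2.convexHull(np.argwhere(l==k)[:,::-1].astype(np.int32));w=np.array([ray("wrist",p[0],.058,P) for p in c])
x,y=w[:,0],w[:,1];s=np.linalg.lstsq(np.c_[2*x,2*y,np.ones(len(x))],x*x+y*y,rcond=None)[0]
print("disc",s[:2],np.sqrt(s[2]+s[0]**2+s[1]**2))
for nm,p,z in [("lens",(277,193),.105),("red",(296,222),.058),("lev",(276,224),.077),("d0",(257,219),.058),("d3",(312,207),.058)]:
    q=ray("wrist",p,z,P);d=q[:2]-s[:2];print(nm,q,np.hypot(*d),np.degrees(np.arctan2(d[1],d[0])))
E
```

```text
[ 216  140  106  105 4196]
disc [0.589  0.0066] 0.060154114303983625
lens [ 0.5972 -0.0061  0.105 ] 0.015120425375652925 -57.161544812459915
red [ 0.5495 -0.0206  0.058 ] 0.047951452762740175 -145.45037672096814
lev [0.5565 0.0015 0.077 ] 0.032929162937845424 -171.09949153995618
d0 [0.5592 0.0241 0.058 ] 0.03457888114981156 149.58434496899955
d3 [ 0.5652 -0.0411  0.058 ] 0.053341871993621864 -116.5492411389236
```

View pics/w1z.png

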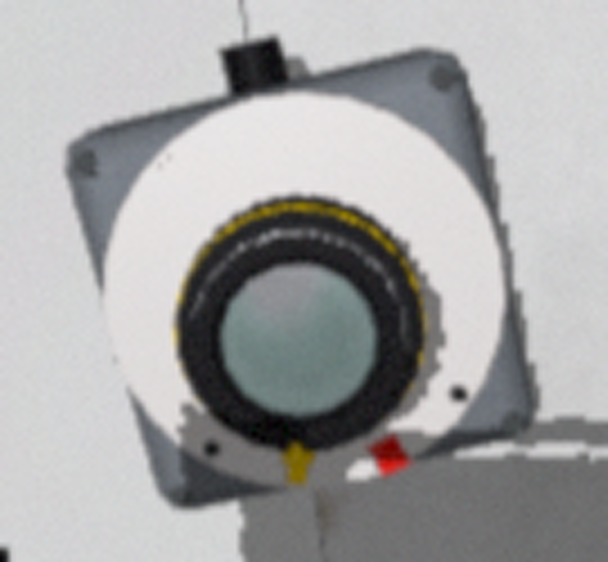

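```bash
python3 - <<'E'
from h import *
from scipy.optimize import least_squares
P=arm.camera_params("wrist")
f=lambda p:np.array([(p[0]+.5)/4.5+210-.5,(p[1]+.5)/4.5+120-.5])
E=[(103,290),(505,285),(300,91),(170,140),(440,145),(134,380)]
M=[((211,448),0),((390,455),np.pi/3),((459,394),np.pi/2)]
def res(v):
    c=v[:2];r=[]
    for e in E: r.append(np.hypot(*(ray("wrist",f(e),.058,P)[:2]-c))-.051)
    for m,a in M:
        t=v[2]+a+2.356; r+=list(ray("wrist",f(m),.058,P)[:2]-c-.0465*np.array([np.cos(t),np.sin(t)]))
    return np.array(r)
s=least_squares(res,[.592,-.002,.1]);print(s.x,(s.fun*1e3).round(1))
c=s.x[:2]
print("lens",ray("wrist",f((298,340)),.105,P),ray("wrist",f((298,340)),.1,P))
for n in("scene","side"): print(n,proj(n,[[*c,.105],[*c,.058]]))
cv2_l=ray("wrist",f((297,470)),.078,P)[:2]-c;print(np.degrees(np.arctan2(cv2_l[1],cv2_l[0])))
E
```

```text
[ 0.5948342  -0.00520076  0.08685092] [-0.  -1.  -0.2  0.1 -0.8 -2.  -0.2  0.  -0.1  0.   0.1  0.2]
lens [ 0.59522538 -0.00463653  0.105     ] [ 0.59409054 -0.00432192  0.1       ]
scene [[236.4367953  217.61451629]
 [237.6253468  232.63263843]]
side [[235.33442009 230.21666373]
 [236.42690266 251.27142698]]
169.42488094702577
```

```bash
python3 -m handwheel '[[8.7,[-0.8,0,0.9],0],[8.7,[-0.8,3,0.9],0],[8.7,[-0.8,6,0.9],0],[8.7,[-0.8,9,0.9],0],[8.7,[-0.8,9,0.9],0]]'
python3 - <<'E'
from h import *
s=arm.sense();print(s['tcp_pos'],s['tool_rot'],s['t'],s['force'])
for n in("wrist","side"):
  im=arm.camera(n)[:,:,::-1]
  cv2.imwrite(f"pics/b_{n}.png",im if n=="wrist" else cv2.resize(im[140:310,130:350],None,fx=3,fy=3))
E
```

```text
t: 2.37
tcp_pos: [0.5923, -0.0062, 0.3088]
tool_rot: [[-0.133, -0.013, 0.991], [-0.991, 0.004, -0.133], [-0.003, -1.0, -0.014]]
force: [-1.1, -0.6, -0.2]
gripper_width: 0.0867
[ 0.59231911 -0.00621156  0.3088452 ] [[-0.13340307 -0.01344735  0.99097063]
 [-0.99105852  0.00440925 -0.13335507]
 [-0.00257617 -0.99989986 -0.01391531]] 2.3667 [-1.08498071 -0.5566769  -0.22020299]
```

View pics/b_wrist.png

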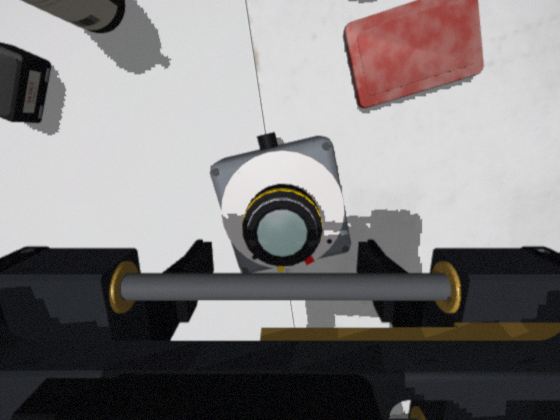

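View pics/b_side.png

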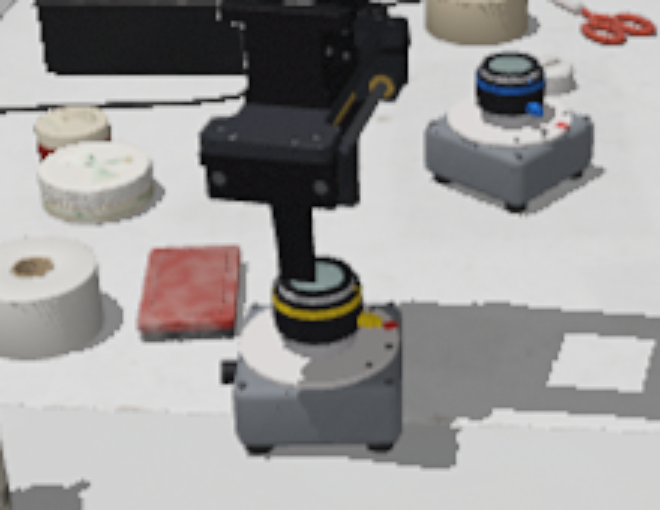

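```bash
python3 - <<'E'
from h import *
s=arm.sense();R=s['tool_rot'];print(s['tcp_pos'],R,s['t'])
g=s['tcp_pos']+.164*R[:,1];print(g, R.T@(np.array([.595,-.005,.090])-g))
E
```

```text
[ 0.5943932  -0.00640851  0.31367556] [[-0.13334042 -0.00403124  0.9910621 ]
 [-0.99106828  0.00255754 -0.13333085]
 [-0.00199719 -0.9999886  -0.00433626]] 2.4667
[ 0.59373208 -0.00598908  0.14967743] [-0.00103012  0.05967417  0.00138349]
```

```bash
python3 -m handwheel '[[8.7,[-0.1,2,0.1],0],[8.7,[-0.1,4,0.1],0],[8.7,[-0.1,5,0.1],0],[8.7,[-0.1,6,0.1],0],[8.7,[-0.1,6,0.1],0],[8.7,[-0.1,6,0.1],0],[8.7,[-0.1,6,0.1],0]]'
python3 - <<'E'
from h import *
s=arm.sense();R=s['tool_rot']
g=s['tcp_pos']+.164*R[:,1];print(g,R[:,1],s['force'])
im=arm.camera("side")[:,:,::-1]
cv2.imwrite("pics/c_side.png",cv2.resize(im[170:310,150:330],None,fx=4,fy=4))
E
```

```text
t: 3.05
tcp_pos: [0.5959, -0.0056, 0.2548]
tool_rot: [[-0.133, -0.002, 0.991], [-0.991, 0.002, -0.133], [-0.002, -1.0, -0.002]]
force: [-0.1, 0.3, 0.3]
gripper_width: 0.0868
[ 0.59556197 -0.00520943  0.09084751] [-0.00180417  0.00215349 -0.99999605] [-0.05886924  0.33645787  0.31236058]
```

View pics/c_side.png

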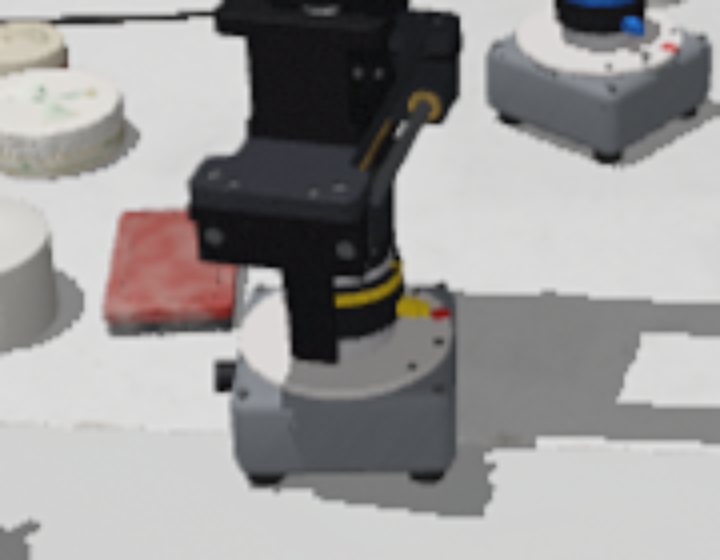

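```bash
python3 - <<'E'
from h import *
s=arm.sense();R=s['tool_rot'];tip=s['tcp_pos']+.182*R[:,1]
for d in(.0435,.0585):
  q=[tip-R[:,0]*d+R[:,2]*w for w in(-.0095,0,.0095)]
  print((proj("side",q)-[150,170])*4)
E
```

```text
[[336.59581379 351.35951522]
 [316.59445515 349.06890261]
 [296.66326087 346.78632542]]
[[327.28431137 369.64155017]
 [307.03078559 367.28760531]
 [286.84926172 364.9420288 ]]
```

```bash
python3 -m handwheel '[[5,[0,0,0],0],[5,[0,0,0],0],[5,[0,0,0],0],[5,[0,0,0],0],[5,[0,0,0],0],[5,[0,0,0],0]]'
```

```text
t: 3.6
tcp_pos: [0.5958, -0.0049, 0.2549]
tool_rot: [[-0.135, -0.001, 0.991], [-0.991, 0.004, -0.135], [-0.004, -1.0, -0.002]]
force: [0.6, 4.5, 1.3]
gripper_width: 0.0558
```

```bash
python3 -m handwheel '[[5,[0,0,0],-0.1],[5,[0,0,0],-0.2],[5,[0,0,0],-0.3],[5,[0,0,0],-0.4],[5,[0,0,0],-0.5],[5,[0,0,0],-0.54],[5,[0,0,0],-0.54],[5,[0,0,0],-0.54]]'
python3 - <<'E'
from h import *
s=arm.sense();print(s['force'],s['torque'])
im=arm.camera("side")[:,:,::-1]
cv2.imwrite("pics/d_side.png",cv2.resize(im[170:310,150:330],None,fx=4,fy=4))
E
```

```text
t: 4.27
tcp_pos: [0.5958, -0.0049, 0.2549]
tool_rot: [[0.393, -0.002, 0.92], [-0.92, 0.004, 0.393], [-0.005, -1.0, 0.0]]
force: [-0.1, -0.5, 0.0]
gripper_width: 0.0551
[-0.13326184 -0.53269642  0.04346846] [-0.10828046 -0.052796   -0.06249183]
```

View pics/d_side.png

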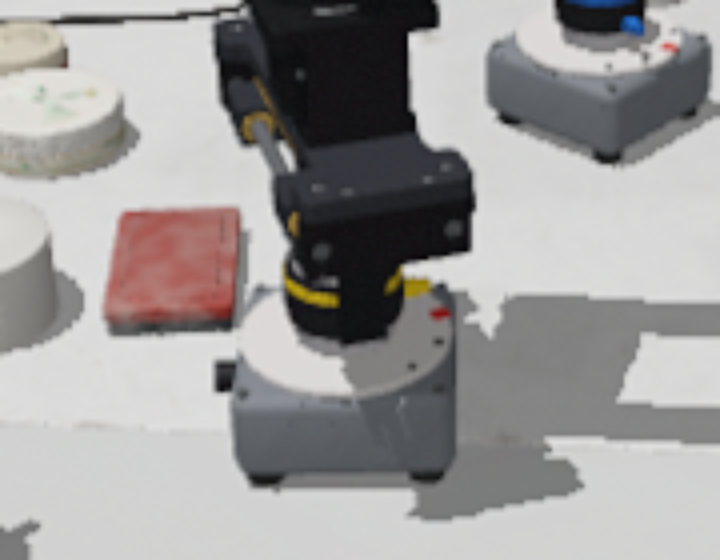

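The lever followed the turn and now sits near the red mark. Next I open the fingers and go up.

```bash
python3 -m handwheel '[[8.7,[0,0,0],0],[8.7,[0,0,0],0],[8.7,[0,0,0],0],[8.7,[0,0,0],0],[8.7,[0,0,0],0],[8.7,[0,0,0],0],[8.7,[0,0,0],0]]' && python3 -m handwheel '[[8.7,[0,-3,0],0],[8.7,[0,-6,0],0],[8.7,[0,-9,0],0],[8.7,[0,-12,0],0],[8.7,[0,-15,0],0],[8.7,[0,-15,0],0],[8.7,[0,-15,0],0]]'
python3 - <<'E'
from h import *
im=arm.camera("wrist")[:,:,::-1]; P=arm.camera_params("wrist")
cv2.imwrite("pics/e_wrist.png",cv2.resize(im[100:270,190:380],None,fx=3.5,fy=3.5,interpolation=2))
im=arm.camera("side")[:,:,::-1]
cv2.imwrite("pics/e_side.png",cv2.resize(im[140:310,180:350],None,fx=3.5,fy=3.5))
c=np.array([.595,-.005])
for a in(2.356+.087+1.047,):
  u=np.array([np.cos(a),np.sin(a)]);print((proj("wrist",[[*(c+.041*u),.076],[*(c+.0465*u),.058]],P)-[190,100])*3.5)
E
```

```text
t: 4.9
tcp_pos: [0.5958, -0.0049, 0.2549]
tool_rot: [[0.393, -0.001, 0.92], [-0.92, 0.004, 0.393], [-0.005, -1.0, 0.0]]
force: [-0.4, -0.0, 0.9]
gripper_width: 0.0857
t: 5.48
tcp_pos: [0.5964, -0.0056, 0.407]
tool_rot: [[0.393, 0.003, 0.92], [-0.92, 0.003, 0.393], [-0.002, -1.0, 0.004]]
force: [-0.6, -0.4, -1.0]
gripper_width: 0.0871
[[327.96910293 470.31907773]
 [327.44133194 466.74604029]]
```

View pics/e_wrist.png

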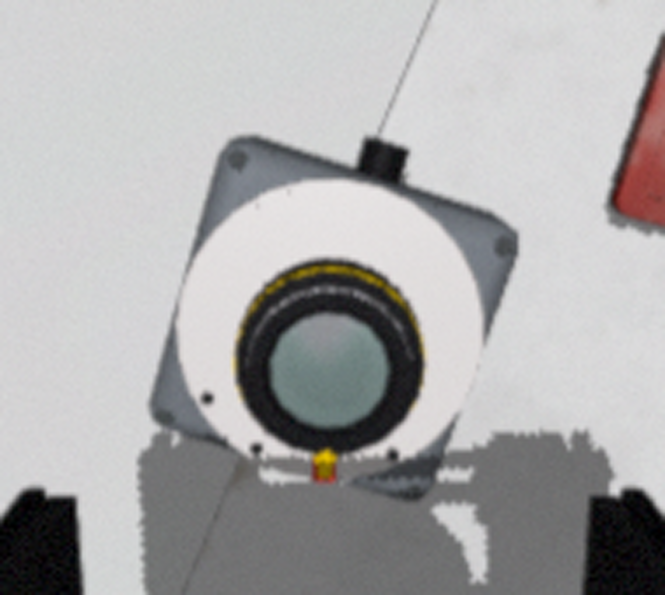

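View pics/e_side.png

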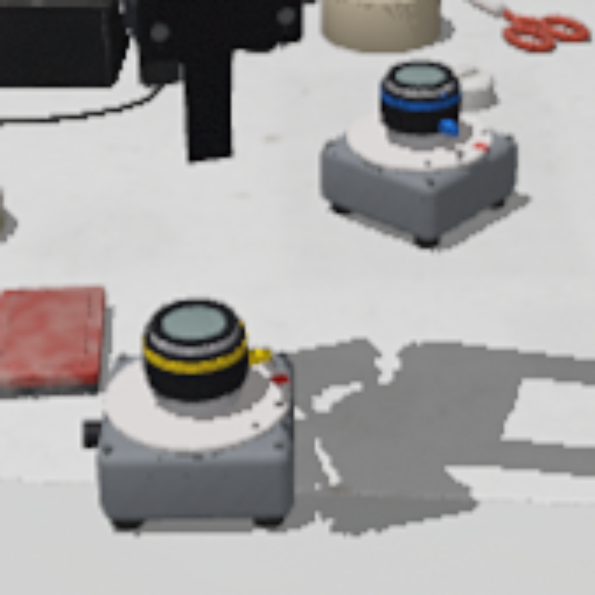

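The wrist picture shows the yellow lever (324,462) right over the red mark (323,478), with the black dots to either side. The blue lever is unchanged and the gripper is clear, so I hand in.

```bash
python3 -c "
from station import arm
print(abs(arm.sense()['joint_vel']).max()); print(arm.hand_in())"
```

```text
0.02306207138827176
the job is handed in; nothing more can be done
None
```

The yellow camera's lever now sits at the red mark, and I handed the job in about 5.6 s into the 32 s allowed. The hand-in gives no verdict, so the result rests on my own last checks.

- **What I did:** I found the yellow camera in the pictures with its lever at the second stop (0.524 rad). I gripped its ring from above, turned it about 31° anticlockwise, let go and raised the gripper 15 cm.
- **Yellow lever:** the last wrist picture shows it in line with the red mark, a few pixels from where my fit put it.
- **Blue lever:** it looks the same as at the start in the side picture, and the arm never went near it at its height. I compared it by eye and did not measure it.
- **Robot:** it touches nothing and had nearly stopped. The highest force I read at the end of a move was about 5 N.
- **Disagreement:** an automatic fit of the scale disc's outline was wrong because bench pixels got in (60 mm radius against the true 51 mm). I dropped it and fitted the disc edge and marks from points I picked by hand, leaving errors of 2 mm or less.

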